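# Move primed figurines from the spray rack to the painting rack in the same order

## Task

The primer on the four figurines is dry: move them from the steel spray rack to the wooden painting rack, keeping the same left-to-right order they stand in now, one in each recess. Set each one down gently, upright and flat on the floor of its recess; do not knock over or drop any, and leave the jar, tape and brush tin where they are.

Things in the scene. Friction and masses are not known exactly. Their poses are not given: they have to be found in the camera images.
- gnome_mid (a point): Gnome figurine with a pointed conical hat, 94 mm tall, the tallest of the four; round robe 36 to 38 mm across from 10 to 47 mm up, hat brim 38 mm across at 55 mm, so it can be pinched at this point (47 mm up) from any side. Matt off-white primer like all four, loose, 70 to 170 g. This point is its centre, half-way up on its upright axis; z is up when it stands, its front is -x; it starts at any yaw. Stands on a flat round foot 44 mm across. 
- owl_mid (a point): Owl figurine, plump, two short ear tufts, 72 mm tall; round body 42 mm across from 30 to 44 mm up, so it can be pinched at this point (36 mm up) from any side. Matt off-white primer like all four, loose, 70 to 170 g. This point is its centre, half-way up on its upright axis; z is up when it stands, its front is -x; it starts at any yaw. Stands on a flat round foot 44 mm across. 
- cat_mid (a point): Sitting cat figurine with a round head, two pointed ears and a tail curled on the foot, 86 mm tall; round body 33 mm across from 30 to 52 mm up, so it can be pinched at this point (43 mm up) from any side. Matt off-white primer like all four, loose, 70 to 170 g. This point is its centre, half-way up on its upright axis; z is up when it stands, its front is -x; it starts at any yaw. Stands on a flat round foot 44 mm across. 
- toadstool_mid (a point): Toadstool figurine, a wide round domed cap with raised spots on a stalk, 64 mm tall, the shortest and widest; the cap's upright rim is 54 mm across from 29 to 40 mm up, the stalk under it 22 mm, so it can be pinched at this point (32 mm up) from any side. Matt off-white primer like all four, loose, 70 to 170 g. This point is its centre, half-way up on its upright axis; z is up when it stands, its front is -x; it starts at any yaw. Stands on a flat round foot 44 mm across. 
- plate_gnome: The round spindle plate of the spray rack, 68 mm across, steel with a black rubber top, on which the gnome stands at the start; fixed, does not turn. All four plates look alike. Origin on its axis 20 mm below its top face; the top face is 46 mm above the table. z up, x and y as the spray rack's. It stays put when the gnome is taken away, and so tells which place in the row the gnome came from.
- plate_owl: The round spindle plate of the spray rack, 68 mm across, steel with a black rubber top, on which the owl stands at the start; fixed, does not turn. All four plates look alike. Origin on its axis 20 mm below its top face; the top face is 46 mm above the table. z up, x and y as the spray rack's. It stays put when the owl is taken away, and so tells which place in the row the owl came from.
- plate_cat: The round spindle plate of the spray rack, 68 mm across, steel with a black rubber top, on which the cat stands at the start; fixed, does not turn. All four plates look alike. Origin on its axis 20 mm below its top face; the top face is 46 mm above the table. z up, x and y as the spray rack's. It stays put when the cat is taken away, and so tells which place in the row the cat came from.
- plate_toadstool: The round spindle plate of the spray rack, 68 mm across, steel with a black rubber top, on which the toadstool stands at the start; fixed, does not turn. All four plates look alike. Origin on its axis 20 mm below its top face; the top face is 46 mm above the table. z up, x and y as the spray rack's. It stays put when the toadstool is taken away, and so tells which place in the row the toadstool came from.
- spray_rack: Fixed steel rack for spraying: a dark channel 370 mm long with four spindle plates in a straight row along its y, centres at y = +135, +45, -45 and -135 mm, x = 0. Origin under its centre on the table; z up; +y to the robot's left and +x away from the robot, within 0.13 rad. One of the two racks is the nearer to the robot, the other the farther; either may be.
- paint_rack: Fixed wooden painting rack: a plank 380 x 86 mm, top 36 mm above the table, end cheeks up to 44 mm, with four round recesses 60 mm across and 8 mm deep (floors 28 mm above the table) in a straight row along its y, centres at y = +135, +45, -45 and -135 mm, x = 0; empty at the start. Origin under its centre on the table; z up; +y to the robot's left and +x away from the robot, within 0.13 rad.
- paint_jar: Bystander: closed clear paint jar with white cap, 62 mm across, 75 mm tall, at the robot's left. Origin at the centre of its underside.
- tape_roll: Bystander: roll of brown tape lying flat, 104 mm across, 45 mm tall, at the robot's right. Origin at the centre of its underside.
- brush_tin: Bystander: metal tin with brushes standing in it, 72 mm across, 190 mm tall with the brushes, at the robot's left. Origin at the centre of its underside.
Mind the look-alikes: they are no part of the job. Leave any blue or pink look-alike of the part that bears cat_mid alone. Leave any pink look-alike of the part that bears owl_mid alone.

How it is judged:
At the end, for the whole second after the job is handed in: Each figurine stands in the painting rack recess with the same place in the row as the plate it started on: within 12 mm of its centre along and across the rack, on the recess floor (height within 4 mm), upright within 0.1 rad, at rest (below 0.02 m/s) (((y of plate_gnome in the frame of spray_rack between 0.115 and 0.155 m and y of gnome_mid in the frame of paint_rack between 0.123 and 0.147 m) or (y of plate_gnome in the frame of spray_rack between 0.025 and 0.065 m and y of gnome_mid in the frame of paint_rack between 0.033 and 0.057 m) or (y of plate_gnome in the frame of spray_rack between -0.065 and -0.025 m and y of gnome_mid in the frame of paint_rack between -0.057 and -0.033 m) or (y of plate_gnome in the frame of spray_rack between -0.155 and -0.115 m and y of gnome_mid in the frame of paint_rack between -0.147 and -0.123 m)) and x of gnome_mid in the frame of paint_rack between -0.012 and 0.012 m and z of gnome_mid in the frame of paint_rack between 0.071 and 0.079 m and angle between each of gnome_mid, owl_mid, cat_mid, toadstool_mid's own z axis and vertical below 0.1 rad and linear speed of each of gnome, owl, cat, toadstool below 0.02 m/s and ((y of plate_owl in the frame of spray_rack between 0.115 and 0.155 m and y of owl_mid in the frame of paint_rack between 0.123 and 0.147 m) or (y of plate_owl in the frame of spray_rack between 0.025 and 0.065 m and y of owl_mid in the frame of paint_rack between 0.033 and 0.057 m) or (y of plate_owl in the frame of spray_rack between -0.065 and -0.025 m and y of owl_mid in the frame of paint_rack between -0.057 and -0.033 m) or (y of plate_owl in the frame of spray_rack between -0.155 and -0.115 m and y of owl_mid in the frame of paint_rack between -0.147 and -0.123 m)) and x of owl_mid in the frame of paint_rack between -0.012 and 0.012 m and z of owl_mid in the frame of paint_rack between 0.06 and 0.068 m and ((y of plate_cat in the frame of spray_rack between 0.115 and 0.155 m and y of cat_mid in the frame of paint_rack between 0.123 and 0.147 m) or (y of plate_cat in the frame of spray_rack between 0.025 and 0.065 m and y of cat_mid in the frame of paint_rack between 0.033 and 0.057 m) or (y of plate_cat in the frame of spray_rack between -0.065 and -0.025 m and y of cat_mid in the frame of paint_rack between -0.057 and -0.033 m) or (y of plate_cat in the frame of spray_rack between -0.155 and -0.115 m and y of cat_mid in the frame of paint_rack between -0.147 and -0.123 m)) and x of cat_mid in the frame of paint_rack between -0.012 and 0.012 m and z of cat_mid in the frame of paint_rack between 0.067 and 0.075 m and ((y of plate_toadstool in the frame of spray_rack between 0.115 and 0.155 m and y of toadstool_mid in the frame of paint_rack between 0.123 and 0.147 m) or (y of plate_toadstool in the frame of spray_rack between 0.025 and 0.065 m and y of toadstool_mid in the frame of paint_rack between 0.033 and 0.057 m) or (y of plate_toadstool in the frame of spray_rack between -0.065 and -0.025 m and y of toadstool_mid in the frame of paint_rack between -0.057 and -0.033 m) or (y of plate_toadstool in the frame of spray_rack between -0.155 and -0.115 m and y of toadstool_mid in the frame of paint_rack between -0.147 and -0.123 m)) and x of toadstool_mid in the frame of paint_rack between -0.012 and 0.012 m and z of toadstool_mid in the frame of paint_rack between 0.056 and 0.064 m); the robot touches nothing.
It fails at once if a figurine is knocked over (tilted more than 40 degrees) (angle between any of gnome_mid, owl_mid, cat_mid, toadstool_mid's own z axis and vertical above 0.7 rad).
It fails at once if a figurine is dropped: it falls faster than 0.7 m/s (a free fall of 25 mm) with no finger touching it ((linear speed of gnome above 0.7 m/s and contact force between the fingers and gnome below 0.05 N) or (linear speed of owl above 0.7 m/s and contact force between the fingers and owl below 0.05 N) or (linear speed of cat above 0.7 m/s and contact force between the fingers and cat below 0.05 N) or (linear speed of toadstool above 0.7 m/s and contact force between the fingers and toadstool below 0.05 N)).
It fails at once if the paint jar, the tape roll or the brush tin is moved more than 30 mm (distance of any of paint_jar, tape_roll, brush_tin from where it was at the start of the episode above 0.03 m).
It also fails if it takes over 104 s, if anything falls off the work surface, if the arm or the gripper's body presses on something with over 40 N, if the wrist force passes 120 N, or if a joint passes its speed limit or range.

## Robot

A 6-joint arm with a two-finger parallel gripper is mounted at the origin on the work surface. World frame = base frame: x ahead of the robot, y to its left, z up, the work surface at z = 0. Lengths are in m, angles in rad, forces in N, time in s.
With the tool pointing down it reaches from about 0.25 to 0.725 m from the base axis. Payload 4 kg.
Tool frame: the origin (TCP) lies midway between the tips of the shut fingers; the grasp point (between the pads) lies 19 mm behind it; z points along the fingers, x is the direction in which the jaws open and shut, and the axes are right-handed (so a half turn about z gives the same grasp; the last joint's range is limited). The gripper opens to 85 mm and grips with 20 to 120 N. Pads are 22 mm wide; open, the fingers measure 114 mm over their backs; the gripper's body (76 mm by 85 mm) begins 54 mm behind the grasp point. The pads swing forward as they close: fully open they stand 13 mm farther back than shut.
Start: joints at [1.235, 0.241, 0.005, 1.335, 0, 1.571], TCP at [0.165, 0.472, 0.231] pointing down, gripper open.
Joint ranges: [-2.72, 2.72], [-1.05, 1.87], [-1.09, 1.28], [-1.99, 2.15], [-1.42, 1.44], [-3.14, 3.14]. Speed limits (rad/s): [2.79, 2.79, 3.14, 3.14, 3.14, 3.14].

## Interface

Orientations are given as a unit quaternion [x, y, z, w].
In Python, from workcell import bot, vision, ticket gives the robot as it stands.
- The arm moves only by the tool play_rows, never from a script. Its argument "deltas" is one flat list of numbers, 5 for each row, row after row: the opening, from 0 (shut) to 1 (fully open), then the shift along the tool's x, y, z in units of 60 mm (1.0 is 60 mm), then the turn about the tool's z in degrees. A call has 1 to 12 rows; each row shifts and turns the pose as measured when the row begins, along the tool's axes as they then stand; what a row does not reach is not made up. A row lasts 1/8 s, in which the tool goes at most 62.5 mm and 10.7 degrees, less where a joint would pass 70% of its speed; a pose out of reach is approached as far as the arm can. A call is refused whole if a number of a shift passes 1 or a number of a turn 10.7, either way. A call with a gripper value outside its range is refused whole. The fingers move at their own pace and stop on an object; the grip force is fixed at half the most. Time passes only in rows, so rows that do not move let the fingers close. It gives the time, the measured TCP pose, the force and the opening at its end, in the units of the state.
- bot.get_obs(): the state, without advancing time (a new reading comes with each control period).
- vision.camera(name): name is "side" or "top" or "wrist"; returns a dict with "color" (384x512x3 uint8, blue, green, red), "intrinsics" (3x3 intrinsics, pixels), "k1" (the pictures are not rectified: a ray, as slopes to the right and down, at radius r is drawn at 1 + k1 r^2 times it, then the intrinsics apply), "rvec" (rotation vector, rad) and "tvec" (3), from world to camera coordinates, as OpenCV has them. Camera axes: x right, y down, z forward; pixel columns grow to the right and rows downward; lengths in m; the calibration is good to about 2 mm. A picture is of the moment at which its call begins. There is no depth.
- ticket.job_done(): hands the job in, once; it reports no verdict.
The state is a dict: "clock": time; "joint_pos": joint angles; "joint_vel": joint speeds; "tau": joint torques, N m; "eef_pos": TCP position; "tool_rot": TCP orientation; "ft_force": force on the tool from outside, world axes, zero at the start; "ft_torque": the same for the moment, N m; "grip_width": finger opening in m.
Only numpy, scipy, OpenCV 4.12 (cv2) and the standard library are available. Lean on these libraries where they do the work, as an engineer would, in place of code of your own. Each camera call takes 0.05 s, during which the arm holds its last target. There are 200 camera calls.

## Working session

There is one attempt and no reset: what is moved stays moved. The work goes in short steps, Python scripts to look and compute and a tool call to move; the robot and the scene stay as the last step left them, time stands still between calls to the robot, and variables do not carry over. Pictures are saved under pics/ and viewed, about 12 in all and at most 16, crops included, and the job is handed in when it is done.

Besides the shell and the picture viewer there is one more tool, called after "Request:" as name(argument=value, ...) on one line, values as JSON. play_rows: Moves the arm, as the interface text tells. Its arguments: {"type":"object","properties":{"deltas":{"type":"array"}},"required":["deltas"]}

```bash
mkdir -p pics; ls; python3 - <<'E'
from workcell import bot, vision
import cv2
o=bot.get_obs(); print({k:o[k] for k in('clock','eef_pos','tool_rot','grip_width','joint_pos')})
for n in('top','side'):
    c=vision.camera(n); cv2.imwrite(f'pics/{n}0.png',c['color']); print(n,c['intrinsics'],c['k1'],c['rvec'],c['tvec'])
E
```

```text
pics
{'clock': 0.0, 'eef_pos': array([0.16455405, 0.47146233, 0.23038628]), 'tool_rot': array([ 8.15331024e-01,  5.78994092e-01, -8.75661964e-04,  6.29906079e-04]), 'grip_width': 0.08520955206859947, 'joint_pos': array([ 1.23499474e+00,  2.41450572e-01,  3.70347984e-03,  1.33520657e+00,
       -1.31467268e-05,  1.57080144e+00])}
top [[439.41797667   0.         247.80542369]
 [  0.         439.41797667 188.43924737]
 [  0.           0.           1.        ]] -0.00807816512457952 [ 2.16489209 -2.14995484  0.08470159] [0.02570307 0.601395   1.25278089]
side [[351.94151709   0.         257.43255259]
 [  0.         351.94151709 187.65319463]
 [  0.           0.           1.        ]] -0.11190845291882057 [ 2.13566629 -0.50451966  0.27219941] [-0.51820578  0.23537989  1.045322  ]
```

View pics/top0.png

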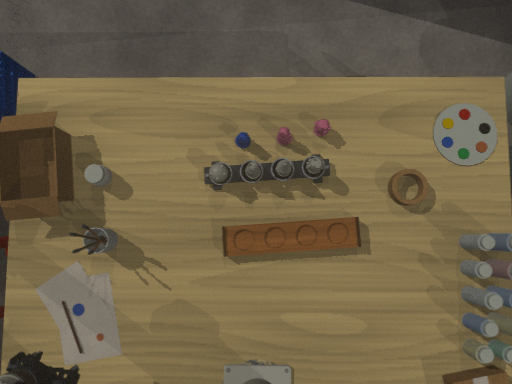

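View pics/side0.png

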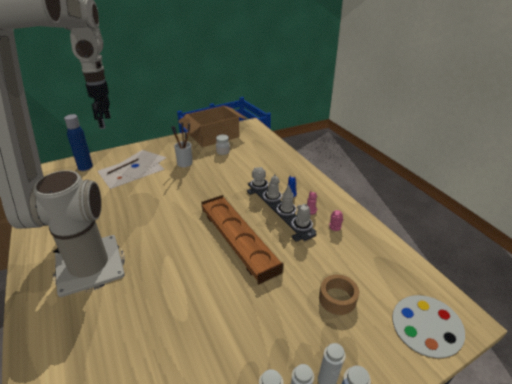

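The spray rack is the farther one, with figurines at about (220,173), (252,171), (283,168) and (315,165) in the top view. The empty paint rack's recesses are at about (244,240), (275,238), (307,235) and (338,233). The blue and pink look-alikes stand behind the spray rack. I'll zoom in next.

```bash
cat > h.py <<'E'
import numpy as np, cv2
from workcell import bot, vision
from scipy.spatial.transform import Rotation as Rn
def cam(n):
    c=vision.camera(n); c['R']=cv2.Rodrigues(np.array(c['rvec'],float))[0]; c['t']=np.array(c['tvec'],float).ravel(); return c
def dist(c): return np.array([c['k1'],0,0,0,0],float)
def proj(c,P): return cv2.projectPoints(np.array(P,float).reshape(-1,3),np.array(c['rvec'],float),c['t'],c['intrinsics'],dist(c))[0][:,0]
def unproj(c,px,z):
    u=cv2.undistortPoints(np.array(px,float).reshape(-1,1,2),c['intrinsics'],dist(c))[:,0]
    d=np.c_[u,np.ones(len(u))]@c['R']; o=-c['R'].T@c['t']
    return o+d*((z-o[2])/d[:,2])[:,None]
E
python3 - <<'E'
from h import *
c=cam('top'); im=c['color']
a=cv2.resize(im[110:270,190:375],None,fx=4.2,fy=4.2,interpolation=cv2.INTER_CUBIC); a=a[:600,:800]
cv2.imwrite('pics/crop1.png',np.clip(a*1.3,0,255))
s=cam('side'); b=cv2.resize(s['color'][155:285,195:345],None,fx=4.5,fy=4.5,interpolation=cv2.INTER_CUBIC)
cv2.imwrite('pics/crop2.png',b)
w=cam('wrist'); print(w['intrinsics'],w['k1'],-w['R'].T@w['t'],w['R'])
for z,px in((0.046,[[220,173],[252,171],[283,168],[315,165]]),(0.028,[[244,240],[275,238],[307,235],[338,233]])): print(unproj(c,px,z).round(3))
E
```

```text
[[319.19326847   0.         261.70546807]
 [  0.         319.19326847 188.12639406]
 [  0.           0.           1.        ]] -0.051156345495467166 [0.08815366 0.49820288 0.37346365] [[ 0.32922552  0.94425075 -0.0010414 ]
 [ 0.89639394 -0.31219258  0.31466441]
 [ 0.29679699 -0.10452906 -0.94920241]]
[[ 0.644  0.111  0.046]
 [ 0.651  0.018  0.046]
 [ 0.66  -0.072  0.046]
 [ 0.669 -0.164  0.046]]
[[ 0.451  0.04   0.028]
 [ 0.458 -0.05   0.028]
 [ 0.467 -0.142  0.028]
 [ 0.474 -0.231  0.028]][ WARN:0@2.249] global loadsave.cpp:1063 imwrite_ Unsupported depth image for selected encoder is fallbacked to CV_8U.
```

View pics/crop1.png

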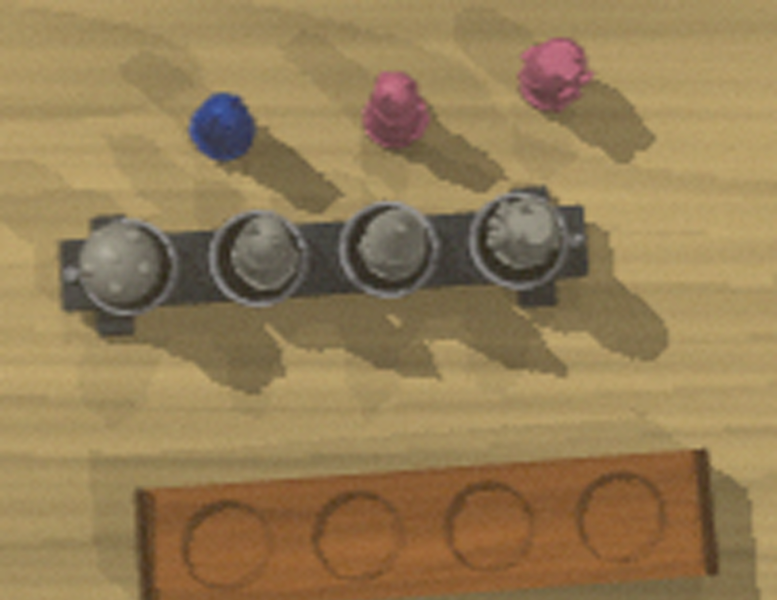

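View pics/crop2.png

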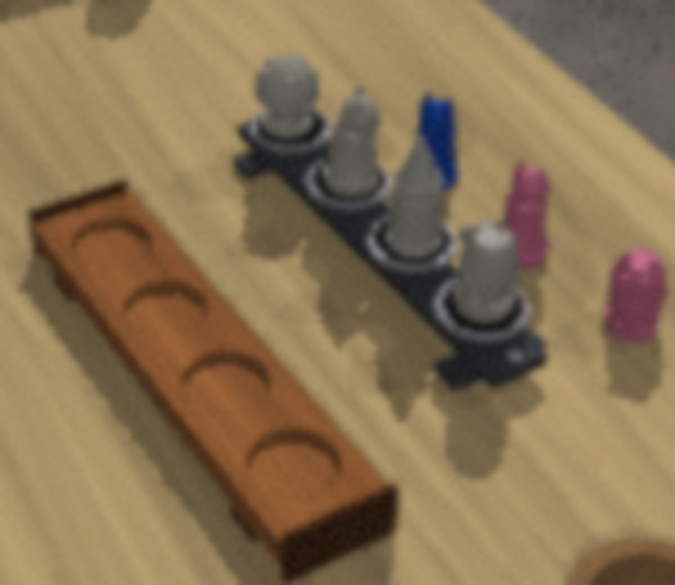

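Left to right the order is toadstool, cat, gnome, owl. Plate centres in the crop are at about (126,265), (259,257), (389,249) and (520,240); recess centres are at about (227,545), (358,535), (489,526) and (621,517). I'll fit the rack poses and plan the first approach from these.

```bash
cat >> h.py <<'E'
ys=np.array([.135,.045,-.045,-.135])
def fit(P):
    P=np.asarray(P)[:,:2]; m=P.mean(0); q=(P-m)*ys[:,None]; d=q.sum(0); d/=np.linalg.norm(d)
    return m, np.arctan2(-d[0],d[1]), P-(m+ys[:,None]*d)   # centre, yaw, residual
def slots(m,yaw): return m+ys[:,None]*np.array([-np.sin(yaw),np.cos(yaw)])
def go(target,yaw=None):
    """print tool-axis shift (units of 60 mm) and turn (deg) to TCP target with tool x along world yaw"""
    o=bot.get_obs(); R=Rn.from_quat(o['tool_rot']).as_matrix(); d=R.T@(np.array(target)-o['eef_pos'])/.06
    tx=np.degrees(np.arctan2(R[1,0],R[0,0])); t=0
    if yaw is not None: t=-((np.degrees(yaw)-tx+90)%180-90)   # tool z is down
    print('t',round(o['clock'],2),'eef',o['eef_pos'].round(4),'txyaw',tx.round(1),'w',round(o['grip_width'],4),'| d60',d.round(2),'turn',round(t,1)); return d,t
E
python3 - <<'E'
from h import *
c=cam('top')
f=lambda p:(np.array(p)+.5)/4.2-.5+[190,110]
import json
r={}
for n,z,p in(('spray',.046,[(126,265),(259,257),(389,249),(520,240)]),('paint',.036,[(227,545),(358,535),(489,526),(621,517)])):
    m,y,e=fit(unproj(c,f(p),z)); print(n,m.round(4),round(y,4),'\n',e.round(4).tolist()); S=slots(m,y); print(S.round(4).tolist()); r[n]=dict(m=m.tolist(),yaw=y,S=S.tolist())
print(unproj(c,f([(222,127),(395,110),(555,75)]),.04).round(3))
json.dump(r,open('r.json','w'))
go([.56,.11,.25],r['spray']['yaw'])
print(bot.get_obs()['joint_pos'])
E
```

```text
spray [ 0.6543 -0.0245] 0.0686 
 [[0.0001, 0.0016], [-0.0001, -0.0005], [-0.0003, -0.0004], [0.0003, -0.0007]]
[[0.645, 0.1102], [0.6512, 0.0204], [0.6574, -0.0694], [0.6635, -0.1592]]
paint [ 0.4641 -0.094 ] 0.0785 
 [[-0.0002, -0.0002], [0.0003, -0.0001], [0.0001, 0.0002], [-0.0002, -0.0]]
[[0.4535, 0.0406], [0.4606, -0.0491], [0.4676, -0.1388], [0.4747, -0.2286]]
[[ 0.744  0.046  0.04 ]
 [ 0.756 -0.074  0.04 ]
 [ 0.781 -0.186  0.04 ]]
t 0.3 eef [0.1647 0.4719 0.231 ] txyaw 70.8 w 0.0855 | d60 [-3.52  8.21 -0.31] turn 66.8
[ 1.23504097e+00  2.40933011e-01  4.58884552e-03  1.33519093e+00
 -1.38588172e-05  1.57077731e+00]
```

```bash
cat >> h.py <<'E'
def plan(target,yaw,n,g=1):
    d,t=go(target,yaw); o=bot.get_obs(); R=Rn.from_quat(o['tool_rot']).as_matrix(); w=(np.array(target)-o['eef_pos'])/.06/n; out=[]
    for i in range(n):
        out+=[g]+(R.T@w).round(2).tolist()+[round(t/n,1)]; R=R@Rn.from_euler('z',t/n,degrees=True).as_matrix()
    print(str(out).replace(' ',''))
E
python3 - <<'E'
from h import *
plan([.56,.11,.25],.0686,12)
E
```

```text
t 0.3 eef [0.1647 0.4719 0.231 ] txyaw 70.8 w 0.0855 | d60 [-3.52  8.21 -0.31] turn 66.8
[1,-0.29,0.68,-0.03,np.float64(5.6),1,-0.23,0.71,-0.03,np.float64(5.6),1,-0.16,0.73,-0.03,np.float64(5.6),1,-0.08,0.74,-0.03,np.float64(5.6),1,-0.01,0.74,-0.03,np.float64(5.6),1,0.06,0.74,-0.03,np.float64(5.6),1,0.13,0.73,-0.03,np.float64(5.6),1,0.2,0.72,-0.03,np.float64(5.6),1,0.27,0.69,-0.03,np.float64(5.6),1,0.34,0.66,-0.03,np.float64(5.6),1,0.4,0.63,-0.03,np.float64(5.6),1,0.46,0.59,-0.03,np.float64(5.6)]
```

Request:
play_rows(deltas=[1,-0.29,0.68,-0.03,5.6,1,-0.23,0.71,-0.03,5.6,1,-0.16,0.73,-0.03,5.6,1,-0.08,0.74,-0.03,5.6,1,-0.01,0.74,-0.03,5.6,1,0.06,0.74,-0.03,5.6,1,0.13,0.73,-0.03,5.6,1,0.2,0.72,-0.03,5.6,1,0.27,0.69,-0.03,5.6,1,0.34,0.66,-0.03,5.6,1,0.4,0.63,-0.03,5.6,1,0.46,0.59,-0.03,5.6])

```text
clock: 1.8
eef_pos: [0.5635, 0.0945, 0.2528]
tool_rot: [1.0, 0.015, 0.001, -0.001]
ft_force: [0.3, 0.1, -0.3]
grip_width: 0.0851
```

```bash
python3 - <<'E'
from h import *; import json
w=cam('wrist'); im=w['color'].copy()
S=json.load(open('r.json'))['spray']['S']
for i,s in enumerate(S):
    for z,rad in((.046,.034),):
        a=np.linspace(0,2*np.pi,60); P=np.c_[s[0]+rad*np.cos(a),s[1]+rad*np.sin(a),0*a+z]
        cv2.polylines(im,[proj(w,P).round().astype(int)],True,(0,255,0),1)
    print(i,proj(w,[[*s,.046]]).round(1))
cv2.imwrite('pics/w1.png',im)
plan([.645,.11,.2],.0686,3)
E
```

```text
0 [[335.4 147. ]]
1 [[332.8 221.3]]
2 [[330.2 285. ]]
3 [[327.8 339.5]]
t 1.85 eef [0.5673 0.0903 0.2524] txyaw 1.4 w 0.0855 | d60 [ 1.3  -0.3   0.88] turn -2.6
[1,0.43,-0.1,0.29,np.float64(-0.9),1,0.43,-0.09,0.29,np.float64(-0.9),1,0.44,-0.09,0.29,np.float64(-0.9)]
```

View pics/w1.png

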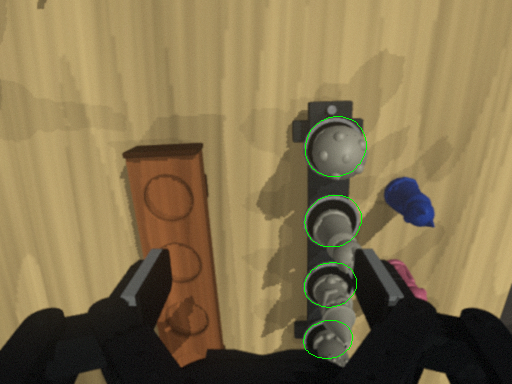

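```bash
python3 - <<'E'
from h import *; import json
S=json.load(open('r.json'))['spray']['S']
spec=[[(.0,.022),(.029,.027),(.04,.027)],[(0,.022),(.03,.0165),(.052,.0165)],[(0,.022),(.047,.018),(.055,.019)],[(0,.022),(.03,.021),(.044,.021)]]
outs=[]
for n,(x0,x1,y0,y1),k in(('wrist',(280,400,90,384),4.4),('top',(195,345,140,200),5)):
    c=cam(n); im=cv2.resize(c['color'][y0:y1,x0:x1],None,fx=k,fy=k,interpolation=cv2.INTER_CUBIC); im=np.clip(im*1.4,0,255).astype(np.uint8)
    for s,sp in zip(S,spec):
        for z,r in sp:
            a=np.linspace(0,2*np.pi,60); P=np.c_[s[0]+r*np.cos(a),s[1]+r*np.sin(a),0*a+.046+z]
            p=(proj(c,P)-[x0,y0]+.5)*k-.5
            cv2.polylines(im,[p.round().astype(int)],True,(0,255,0) if z==0 else (0,0,255),1)
    outs.append(im)
a=outs[0][:590]; b=outs[1][:300]
cv2.imwrite('pics/w2.png',a); cv2.imwrite('pics/t2.png',b)
E
```

```text
(no output)
```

View pics/t2.png

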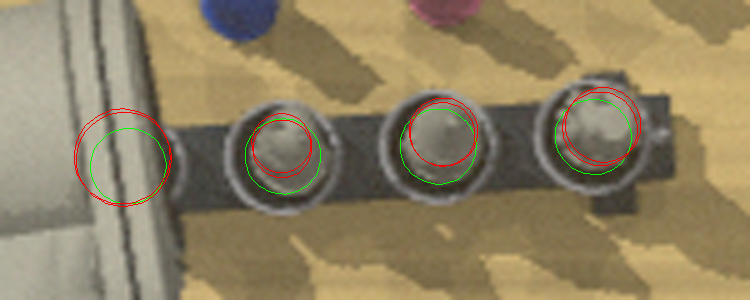

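The overlay shows the cat, gnome and owl nearly centred on their plates, within about 3 mm. The arm covers the toadstool in this view, so I'll use the wrist view for it.

View pics/w2.png

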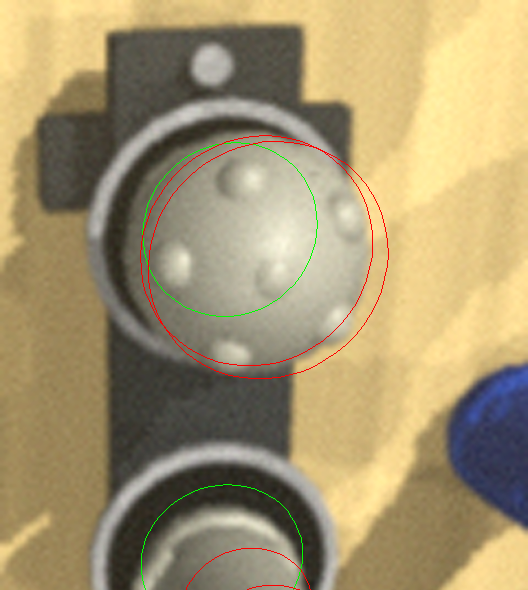

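Request:
play_rows(deltas=[1,0.43,-0.1,0.29,-0.9,1,0.43,-0.09,0.29,-0.9,1,0.44,-0.09,0.29,-0.9,1,0,0,0,0])

```text
clock: 2.45
eef_pos: [0.6394, 0.1185, 0.199]
tool_rot: [0.999, 0.043, -0.001, -0.001]
ft_force: [-1.1, 0.8, -0.3]
grip_width: 0.0857
```

The toadstool cap is centred near (248,253) in the crop, about 2.5 mm nearer the robot and 1 mm to the left of my estimate. The jaws will take that up. Aligning now.

```bash
python3 - <<'E'
from h import *
plan([.643,.111,.12],.0686,4)
E
```

```text
t 2.45 eef [0.6394 0.1185 0.199 ] txyaw 4.9 w 0.0857 | d60 [0.05 0.13 1.32] turn 1.0
[1,0.01,0.03,0.33,np.float64(0.2),1,0.01,0.03,0.33,np.float64(0.2),1,0.01,0.03,0.33,np.float64(0.2),1,0.01,0.03,0.33,np.float64(0.2)]
```

Request:
play_rows(deltas=[1,0.04,0.13,0.1,0.5,1,0.02,0.0,0.4,0.3,1,0,0,0.4,0,1,0,0,0.4,0,1,0,0,0,0])

```text
clock: 3.08
eef_pos: [0.6408, 0.1108, 0.1238]
tool_rot: [0.999, 0.036, 0.001, -0.001]
ft_force: [-0.0, -0.2, 0.9]
grip_width: 0.0853
```

```bash
python3 - <<'E'
from h import *
go([.643,.111,.056],.0686)
E
```

```text
t 3.08 eef [0.6408 0.1108 0.1238] txyaw 4.1 w 0.0853 | d60 [0.03 0.   1.13] turn 0.2
```

Request:
play_rows(deltas=[1,0.03,0,0.3,0,1,0,0,0.4,0,1,0,0,0.3,0,1,0,0,0.13,0,1,0,0,0,0,0.5,0,0,0,0,0.3,0,0,0,0,0,0,0,0,0,0,0,0,0,0,0,0,0,0,0,0,0,0,0,0])

```text
clock: 4.45
eef_pos: [0.6467, 0.1113, 0.0608]
tool_rot: [0.999, 0.036, 0.007, -0.002]
ft_force: [-0.3, 0.0, -1.6]
grip_width: 0.0515
```

Width 51.5 mm is below the 54 mm rim and the TCP is about 5 mm high, so I'm likely on the dome edge. I'll reopen, go lower and re-grip.

Request:
play_rows(deltas=[0.7,0,0,0,0,0.9,0,0,0,0,0.9,0,0,0,0,0.9,-0.04,0,0.1,0,0.9,0,0,0.04,0,0.9,0,0,0,0])

```text
clock: 5.2
eef_pos: [0.6444, 0.1112, 0.0519]
tool_rot: [0.999, 0.036, 0.007, -0.002]
ft_force: [0.5, -0.2, -0.0]
grip_width: 0.0767
```

```bash
python3 - <<'E'
from h import *
go([.643,.111,.054],.0686)
E
```

```text
t 5.2 eef [0.6444 0.1112 0.0519] txyaw 4.1 w 0.0767 | d60 [-0.02  0.   -0.04] turn 0.2
```

Request:
play_rows(deltas=[0.75,0,0,-0.03,0,0.65,0,0,0,0,0.5,0,0,0,0,0.2,0,0,0,0,0,0,0,0,0,0,0,0,0,0,0,0,0,0,0])

```text
clock: 6.08
eef_pos: [0.6451, 0.1113, 0.0545]
tool_rot: [0.999, 0.036, 0.008, -0.002]
ft_force: [0.5, -0.2, 0.4]
grip_width: 0.052
```

```bash
python3 - <<'E'
from h import *
w=cam('wrist'); cv2.imwrite('pics/w3.png',w['color'])
go([.643,.111,.054],.0686)
E
```

```text
t 6.12 eef [0.6451 0.1113 0.0545] txyaw 4.1 w 0.0521 | d60 [-0.04  0.    0.01] turn 0.2
```

View pics/w3.png

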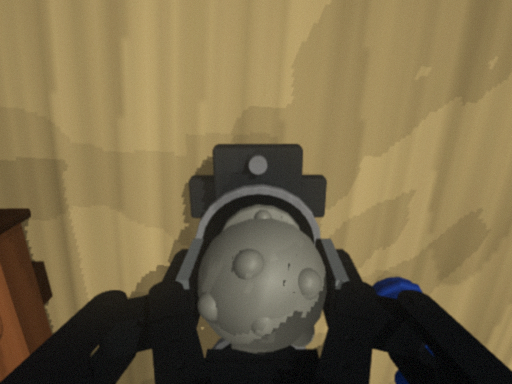

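Same width at a lower height, so the pads are on the vertical rim and the cap is centred in the jaws, near pixel (262,285). Lifting.

Request:
play_rows(deltas=[0,0,0,-0.1,0,0,0,0,-0.25,0,0,0,0,-0.35,0,0,0,0,-0.35,0,0,0,0,-0.15,0,0,0,0,0,0])

```text
clock: 6.88
eef_pos: [0.6436, 0.1109, 0.1311]
tool_rot: [0.999, 0.036, 0.008, -0.002]
ft_force: [0.1, 0.5, -0.4]
grip_width: 0.0521
```

```bash
python3 - <<'E'
from h import *
plan([.4535,.0406,.115],.0785,8,0)
E
```

```text
t 6.88 eef [0.6436 0.1109 0.1311] txyaw 4.1 w 0.0521 | d60 [-3.25  0.94  0.21] turn -0.4
[0,-0.41,0.12,0.03,np.float64(-0.0),0,-0.41,0.12,0.03,np.float64(-0.0),0,-0.41,0.12,0.03,np.float64(-0.0),0,-0.41,0.12,0.03,np.float64(-0.0),0,-0.41,0.12,0.03,np.float64(-0.0),0,-0.41,0.12,0.03,np.float64(-0.0),0,-0.41,0.12,0.03,np.float64(-0.0),0,-0.41,0.12,0.03,np.float64(-0.0)]
```

Request:
play_rows(deltas=[0,-0.2,0.06,0.0,0,0,-0.4,0.12,0.03,0,0,-0.5,0.14,0.03,0,0,-0.5,0.14,0.03,0,0,-0.5,0.14,0.03,0,0,-0.5,0.14,0.03,0,0,-0.4,0.12,0.03,-0.2,0,-0.2,0.06,0,-0.2,0,0,0,0,0,0,0,0,0,0])

```text
clock: 8.12
eef_pos: [0.4473, 0.0399, 0.1108]
tool_rot: [0.999, 0.04, 0.004, -0.002]
ft_force: [0.2, 1.1, -1.3]
grip_width: 0.0522
```

```bash
python3 - <<'E'
from h import *; import json
S=json.load(open('r.json'))['paint']['S']
go([.4535,.0406,.0365],.0785)
w=cam('wrist'); im=w['color'].copy()
for s in S:
    a=np.linspace(0,2*np.pi,60); P=np.c_[s[0]+.03*np.cos(a),s[1]+.03*np.sin(a),0*a+.036]
    cv2.polylines(im,[proj(w,P).round().astype(int)],True,(0,255,0),1)
cv2.imwrite('pics/w4.png',im)
E
```

```text
t 8.12 eef [0.4473 0.0399 0.1108] txyaw 4.6 w 0.0522 | d60 [0.09 0.   1.24] turn 0.1
```

View pics/w4.png

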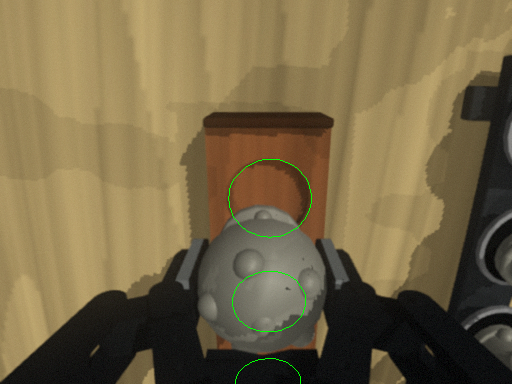

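The projected recess ring matches the real recess to within about 1–2 px, with the left recess at (270,197). I'll align and descend to just above the floor, and check the cap's centring numerically.

```bash
python3 - <<'E'
from h import *
o=bot.get_obs(); w=cam('wrist'); e=o['eef_pos']; R=Rn.from_quat(o['tool_rot']).as_matrix()
for h in(.0235,.0295):
    a=np.linspace(0,2*np.pi,90); P=np.array([e+R@[.027*np.cos(t),.027*np.sin(t),-h] for t in a]); p=proj(w,P); print(h,p.min(0),p.max(0))
E
```

```text
0.0235 [200.19537354 220.84657188] [324.12945569 326.99007311]
0.0295 [197.61494629 227.17659317] [326.7610366  336.58916906]
```

Request:
play_rows(deltas=[0,0.09,0,0.1,0,0,0.02,0,0.3,0,0,0,0,0.3,0,0,0,0,0.25,0,0,0,0,0.12,0,0,0,0,0,0])

```text
clock: 8.98
eef_pos: [0.4598, 0.042, 0.0434]
tool_rot: [0.999, 0.04, 0.005, -0.002]
ft_force: [-0.0, 0.8, -1.8]
grip_width: 0.0523
```

```bash
python3 - <<'E'
from h import *
go([.4535,.0406,.0365],.0785)
E
```

```text
t 8.97 eef [0.4598 0.042  0.0434] txyaw 4.6 w 0.0523 | d60 [-0.11  0.02  0.11] turn 0.1
```

Request:
play_rows(deltas=[0,-0.08,0.02,0,0,0,0,0,0,0])

```text
clock: 9.22
eef_pos: [0.4556, 0.0404, 0.0441]
tool_rot: [0.999, 0.041, 0.006, -0.002]
ft_force: [0.2, 0.5, -1.9]
grip_width: 0.0519
```

```bash
python3 - <<'E'
from h import *
go([.4535,.0406,.0365],.0785); print(bot.get_obs()['ft_force'])
E
```

```text
t 9.22 eef [0.4556 0.0404 0.0441] txyaw 4.7 w 0.0519 | d60 [-0.04 -0.01  0.13] turn 0.2
[ 0.19051178  0.47874527 -1.9188601 ]
```

Request:
play_rows(deltas=[0,-0.04,0,0.05,0,0,0,0,0.05,0,0,0,0,0.02,0,0,0,0,0,0])

```text
clock: 9.72
eef_pos: [0.4539, 0.0402, 0.0373]
tool_rot: [0.999, 0.041, 0.007, -0.002]
ft_force: [0.1, 0.1, -0.2]
grip_width: 0.0519
```

The force shows the weight is now carried by the floor. Releasing and retreating.

Request:
play_rows(deltas=[0.65,0,0,0,0,0.8,0,0,0,0,0.9,0,0,0,0,0.9,0,0,0,0,1,0,0,-0.2,0,1,0,0,-0.5,0,1,0,0,-0.7,0,1,0,0,-0.7,0,1,0.2,0.1,-0.2,0,1,0.4,0.2,0,0,1,0.6,0.3,0,0,1,0.5,0.3,0,0])

```text
clock: 11.22
eef_pos: [0.5599, -0.0059, 0.19]
tool_rot: [0.999, 0.042, 0.011, -0.002]
ft_force: [0.2, -0.0, -0.7]
grip_width: 0.0854
```

```bash
python3 - <<'E'
from h import *
plan([.651,.0195,.19],.0686,5)
c=cam('top'); im=c['color'][195:270,200:375]; cv2.imwrite('pics/t3.png',cv2.resize(im,None,fx=4.4,fy=4.4,interpolation=cv2.INTER_CUBIC))
E
```

```text
t 11.22 eef [ 0.5599 -0.0059  0.19  ] txyaw 4.8 w 0.0854 | d60 [ 1.55 -0.29  0.04] turn 0.9
[1,0.31,-0.06,0.01,np.float64(0.2),1,0.31,-0.06,0.01,np.float64(0.2),1,0.31,-0.06,0.01,np.float64(0.2),1,0.31,-0.06,0.01,np.float64(0.2),1,0.31,-0.06,0.01,np.float64(0.2)]
```

Request:
play_rows(deltas=[1,0.25,-0.07,0,0.4,1,0.35,-0.07,0,0.4,1,0.4,-0.07,0.0,0,1,0.3,-0.06,0,0,1,0.15,-0.02,0.2,0,1,0,0,0.3,0,1,0,0,0,0])

```text
clock: 12.15
eef_pos: [0.6518, 0.0153, 0.1641]
tool_rot: [0.999, 0.033, 0.013, -0.001]
ft_force: [1.1, 0.6, -0.4]
grip_width: 0.0853
```

```bash
python3 - <<'E'
from h import *; import json
S=json.load(open('r.json'))['spray']['S']
go([.650,.0197,.0655],.0686)
w=cam('wrist'); im=w['color'].copy()
for s in S[:2]:
  for r,z in((.034,.046),(.022,.048),(.0165,.09)):
    a=np.linspace(0,2*np.pi,60); P=np.c_[s[0]+r*np.cos(a),s[1]+r*np.sin(a),0*a+z]
    cv2.polylines(im,[proj(w,P).round().astype(int)],True,(0,255,0),1)
cv2.imwrite('pics/w5.png',cv2.resize(im[100:384,130:400],None,fx=2,fy=2))
E
```

```text
t 12.15 eef [0.6518 0.0153 0.1641] txyaw 3.7 w 0.0853 | d60 [-0.07 -0.07  1.64] turn -0.2
```

View pics/w5.png

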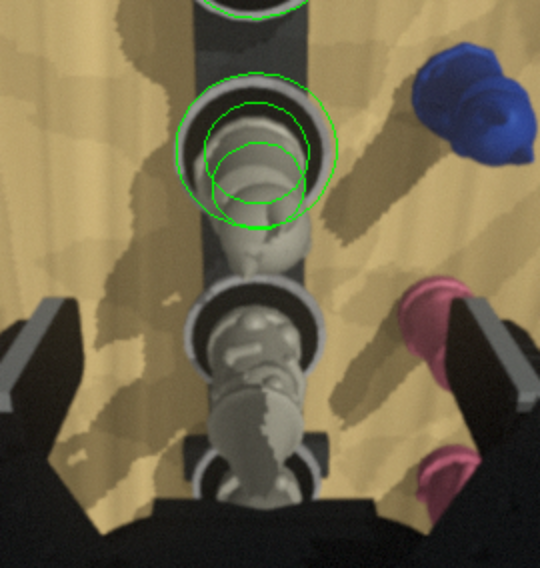

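The cat stands about 5 mm to the right of its plate centre: its foot's top edge is at row 118 where 102 was expected. I'll grasp at y≈0.015, where the tool already is.

Request:
play_rows(deltas=[1,-0.03,0,0.2,0,1,-0.02,0,0.4,0,1,0,0,0.4,0,1,0,0,0.35,0,1,0,0,0.2,0,1,0,0,0.05,0,1,0,0,0,0])

```text
clock: 13.08
eef_pos: [0.6525, 0.0148, 0.0689]
tool_rot: [0.999, 0.032, 0.017, -0.001]
ft_force: [-0.1, 0.1, -0.4]
grip_width: 0.0851
```

```bash
python3 - <<'E'
from h import *
go([.651,.0152,.0655],.0686)
E
```

```text
t 13.07 eef [0.6525 0.0148 0.0689] txyaw 3.7 w 0.0851 | d60 [-0.03 -0.01  0.06] turn -0.2
```

Request:
play_rows(deltas=[0.8,-0.02,0,0.06,0,0.7,0,0,0,0,0.6,0,0,0,0,0.5,0,0,0,0,0.3,0,0,0,0,0,0,0,0,0,0,0,0,0,0,0,0,0,0,0,0,0,0,0,0])

```text
clock: 14.2
eef_pos: [0.6529, 0.0147, 0.0687]
tool_rot: [0.999, 0.032, 0.019, -0.001]
ft_force: [-0.5, 0.3, 2.0]
grip_width: 0.0331
```

```bash
python3 - <<'E'
from h import *
go([.651,.0152,.0655],.0686); print(bot.get_obs()['tool_rot'])
E
```

```text
t 14.2 eef [0.6529 0.0147 0.0687] txyaw 3.7 w 0.0331 | d60 [-0.03 -0.01  0.05] turn -0.3
[ 0.99929751  0.03211022  0.01929193 -0.00111482]
```

Request:
play_rows(deltas=[0,0,0,-0.1,0,0,0,0,-0.25,0,0,0,0,-0.35,0,0,-0.1,0.03,-0.25,0,0,-0.3,0.1,-0.1,0,0,-0.4,0.13,0,0,0,-0.5,0.14,0,0,0,-0.5,0.14,0,0,0,-0.5,0.14,0,0,0,-0.4,0.12,0,0,0,-0.2,0.06,0,0,0,0,0,0,0])

```text
clock: 15.7
eef_pos: [0.4749, -0.0506, 0.1339]
tool_rot: [0.999, 0.032, 0.024, -0.001]
ft_force: [1.0, 1.0, -1.0]
grip_width: 0.033
```

```bash
python3 - <<'E'
from h import *
go([.4606,-.0491,.0515],.0785); print(bot.get_obs()['tool_rot'])
E
```

```text
t 15.7 eef [ 0.4749 -0.0506  0.1339] txyaw 3.7 w 0.033 | d60 [-0.3  -0.04  1.36] turn -0.8
[ 9.99208342e-01  3.20475942e-02  2.35659112e-02 -5.36639116e-04]
```

Request:
play_rows(deltas=[0,-0.2,-0.02,0.1,-0.4,0,-0.1,0,0.3,-0.4,0,0,0,0.35,0,0,0,0,0.3,0,0,0,0,0.15,0,0,0,0,0,0])

```text
clock: 16.45
eef_pos: [0.4689, -0.0494, 0.0621]
tool_rot: [0.999, 0.041, 0.029, -0.0]
ft_force: [0.6, -0.5, -0.6]
grip_width: 0.0333
```

```bash
python3 - <<'E'
from h import *
go([.4606,-.0491,.0515],.0785); print(bot.get_obs()['tool_rot'])
E
```

```text
t 16.45 eef [ 0.4689 -0.0494  0.0621] txyaw 4.6 w 0.0333 | d60 [-0.15 -0.02  0.17] turn 0.2
[ 9.98751099e-01  4.05194585e-02  2.92297916e-02 -1.88688190e-04]
```

The tool's tilt is slowly creeping up, now about 0.058 rad. I'll place the cat first, then look into the drift in free space.

Request:
play_rows(deltas=[0,-0.1,-0.02,0.04,0,0,-0.06,0,0.05,0,0,0,0,0.03,0])

```text
clock: 16.82
eef_pos: [0.4605, -0.0489, 0.0555]
tool_rot: [0.999, 0.041, 0.031, 0.0]
ft_force: [-0.5, -0.3, -0.7]
grip_width: 0.0331
```

```bash
python3 - <<'E'
from h import *
go([.4606,-.0491,.0515],.0785); o=bot.get_obs(); print(o['tool_rot'],o['ft_force'])
E
```

```text
t 16.82 eef [ 0.4605 -0.0489  0.0555] txyaw 4.7 w 0.0331 | d60 [-0.    0.    0.07] turn 0.2
[9.98701381e-01 4.06454718e-02 3.07163955e-02 1.54431512e-05] [-0.46647623 -0.2888455  -0.72824489]
```

Request:
play_rows(deltas=[0,0,0,0.05,0,0,0,0,0.03,0])

```text
clock: 17.08
eef_pos: [0.4612, -0.049, 0.0509]
tool_rot: [0.999, 0.041, 0.031, 0.0]
ft_force: [-1.8, 1.3, 7.8]
grip_width: 0.0329
```

```bash
python3 - <<'E'
from h import *
go([.4606,-.0491,.0505],.0785); o=bot.get_obs(); print(o['tool_rot'],o['ft_force'])
E
```

```text
t 17.07 eef [ 0.4612 -0.049   0.0509] txyaw 4.7 w 0.0329 | d60 [-0.01  0.    0.01] turn 0.2
[9.98686897e-01 4.05577717e-02 3.12974601e-02 1.32971050e-04] [-1.81793536  1.32918068  7.77780666]
```

Floor contact at +7.8 N. Releasing and going up.

Request:
play_rows(deltas=[0.5,0,0,0,0,0.65,0,0,0,0,0.8,0,0,0,0,0.9,0,0,0,0,1,0,0,-0.2,0,1,0,0,-0.5,0,1,0,0,-0.7,0,1,0,0,-0.7,0,1,0,0,-0.3,0,1,0,0,0,0])

```text
clock: 18.32
eef_pos: [0.4524, -0.0495, 0.2034]
tool_rot: [0.999, 0.041, 0.033, 0.0]
ft_force: [-0.3, 0.0, -0.4]
grip_width: 0.0854
```

```bash
python3 - <<'E'
from h import *
o=bot.get_obs(); print(o['eef_pos'],o['tool_rot'],o['joint_pos'])
E
```

```text
[ 0.45237547 -0.049451    0.20339438] [9.98621493e-01 4.05601318e-02 3.33137500e-02 4.28086369e-04] [-0.11520945  0.11542512 -0.22547068  1.16393303  0.0094879   1.37471232]
```

Request:
play_rows(deltas=[1,0,0,0,0,1,0,0,0,0,1,0,0,0,0,1,0,0,0,0,1,0,0,0,0,1,0,0,0,0,1,0,0,0,0,1,0,0,0,0])

```text
clock: 19.32
eef_pos: [0.4502, -0.0492, 0.1998]
tool_rot: [0.999, 0.041, 0.03, -0.0]
ft_force: [0.5, -0.6, -0.2]
grip_width: 0.0855
```

```bash
python3 - <<'E'
from h import *
o=bot.get_obs(); print(o['eef_pos'],o['tool_rot'],o['joint_pos'],o['tau'])
E
```

```text
[ 0.45015889 -0.04916843  0.19984604] [ 9.98730577e-01  4.05749019e-02  2.98478851e-02 -1.23892499e-04] [-0.11516153  0.11883942 -0.23061126  1.16240052  0.00950169  1.37470663] [ 6.33993786e-04 -3.08352399e+01  2.49017251e+01 -4.40139631e-01
  3.06196022e-02 -1.13654357e-05]
```

Holding still here reduces the tilt by about 0.007 rad/s. I'll let it relax for a few seconds, since time is plentiful.

Request:
play_rows(deltas=[1,0,0,0,0,1,0,0,0,0,1,0,0,0,0,1,0,0,0,0,1,0,0,0,0,1,0,0,0,0,1,0,0,0,0,1,0,0,0,0,1,0,0,0,0,1,0,0,0,0,1,0,0,0,0,1,0,0,0,0])

```text
clock: 20.82
eef_pos: [0.4502, -0.0492, 0.2]
tool_rot: [0.999, 0.041, 0.03, -0.0]
ft_force: [-0.7, -0.1, -0.1]
grip_width: 0.0851
```

Request:
play_rows(deltas=[1,0,0,0,0,1,0,0,0,0,1,0,0,0,0,1,0,0,0,0,1,0,0,0,0,1,0,0,0,0,1,0,0,0,0,1,0,0,0,0,1,0,0,0,0,1,0,0,0,0,1,0,0,0,0,1,0,0,0,0])

```text
clock: 22.32
eef_pos: [0.4502, -0.0492, 0.2]
tool_rot: [0.999, 0.041, 0.03, -0.0]
ft_force: [-0.5, 0.1, 0.3]
grip_width: 0.0856
```

```bash
python3 - <<'E'
from h import *
o=bot.get_obs(); print(o['eef_pos'],o['tool_rot'],o['joint_pos'],o['tau'])
E
```

```text
[ 0.45021644 -0.04918235  0.200012  ] [ 9.98725067e-01  4.05785208e-02  3.00269469e-02 -7.81414330e-05] [-0.11515394  0.11855749 -0.23051324  1.1624123   0.00946659  1.37470725] [ 4.67725476e-04 -3.08613181e+01  2.49254018e+01 -4.43511419e-01
  3.05154850e-02 -1.45280626e-05]
```

Static holding shows no drift, so the earlier decrease was settling, and the tilt gets baked in by motion transients. One quick experiment: a fast rise, then a slow fall.

Request:
play_rows(deltas=[1,0,0,-0.9,0,1,0,0,0,0,1,0,0,0,0])

```text
clock: 22.7
eef_pos: [0.4459, -0.0492, 0.254]
tool_rot: [0.999, 0.041, 0.029, -0.0]
ft_force: [0.4, 0.4, -0.7]
grip_width: 0.0854
```

```bash
python3 - <<'E'
from h import *
o=bot.get_obs(); print(o['eef_pos'],o['tool_rot'],o['joint_pos'])
E
```

```text
[ 0.44593993 -0.04920683  0.25397182] [ 9.98765917e-01  4.05731476e-02  2.86421273e-02 -3.03129617e-04] [-0.11635947  0.08393293 -0.12680739  1.30356127  0.00954952  1.37350476]
```

Request:
play_rows(deltas=[1,0,0,0.11,0,1,0,0,0.11,0,1,0,0,0.11,0,1,0,0,0.11,0,1,0,0,0.11,0,1,0,0,0.11,0,1,0,0,0.11,0,1,0,0,0.11,0,1,0,0,0,0,1,0,0,0,0])

```text
clock: 23.95
eef_pos: [0.4474, -0.0488, 0.1945]
tool_rot: [0.999, 0.041, 0.026, -0.001]
ft_force: [1.1, -0.9, 0.9]
grip_width: 0.0853
```

```bash
python3 - <<'E'
from h import *
o=bot.get_obs(); print(o['eef_pos'],o['tool_rot'],o['joint_pos'])
E
```

```text
[ 0.44739618 -0.04879369  0.19447996] [ 9.98840100e-01  4.05975422e-02  2.58792247e-02 -7.47754563e-04] [-0.11503766  0.12329144 -0.23947568  1.15712118  0.00949861  1.37475584]
```

Each fast-up, slow-down cycle cuts the tilt by about 0.008 rad. Repeating it.

Request:
play_rows(deltas=[1,0,0,-0.9,0,1,0,0,0,0,1,0,0,0.1,0,1,0,0,0.1,0,1,0,0,0.1,0,1,0,0,0.1,0,1,0,0,0.1,0,1,0,0,0.1,0,1,0,0,0.1,0,1,0,0,0.1,0,1,0,0,0,0])

```text
clock: 25.32
eef_pos: [0.4449, -0.0485, 0.1952]
tool_rot: [0.999, 0.041, 0.023, -0.001]
ft_force: [-0.4, -0.4, -0.2]
grip_width: 0.0853
```

Request:
play_rows(deltas=[1,0,0,-0.9,0,1,0,0,0,0,1,0,0,0.1,0,1,0,0,0.1,0,1,0,0,0.1,0,1,0,0,0.1,0,1,0,0,0.1,0,1,0,0,0.1,0,1,0,0,0.1,0,1,0,0,0.1,0,1,0,0,0,0])

```text
clock: 26.7
eef_pos: [0.4423, -0.0482, 0.1956]
tool_rot: [0.999, 0.041, 0.019, -0.002]
ft_force: [0.0, 0.1, -0.3]
grip_width: 0.0854
```

Request:
play_rows(deltas=[1,0,0,-0.9,0,1,0,0,0,0,1,0,0,0.1,0,1,0,0,0.1,0,1,0,0,0.1,0,1,0,0,0.1,0,1,0,0,0.1,0,1,0,0,0.1,0,1,0,0,0.1,0,1,0,0,0.1,0,1,0,0,0,0])

```text
clock: 28.08
eef_pos: [0.4397, -0.048, 0.1959]
tool_rot: [0.999, 0.041, 0.016, -0.002]
ft_force: [-0.5, 0.4, 0.3]
grip_width: 0.0858
```

Request:
play_rows(deltas=[1,0,0,-0.9,0,1,0,0,0,0,1,0,0,0.1,0,1,0,0,0.1,0,1,0,0,0.1,0,1,0,0,0.1,0,1,0,0,0.1,0,1,0,0,0.1,0,1,0,0,0.1,0,1,0,0,0.1,0,1,0,0,0,0])

```text
clock: 29.45
eef_pos: [0.4371, -0.0477, 0.1963]
tool_rot: [0.999, 0.041, 0.013, -0.003]
ft_force: [-0.6, 0.2, -0.7]
grip_width: 0.0854
```

```bash
python3 - <<'E'
from h import *
plan([.655,-.070,.21],.0686,6)
o=bot.get_obs(); print(o['tool_rot'])
E
```

```text
t 29.45 eef [ 0.4371 -0.0477  0.1963] txyaw 4.7 w 0.0854 | d60 [ 3.59  0.66 -0.14] turn 0.7
[1,0.6,0.11,-0.02,np.float64(0.1),1,0.6,0.11,-0.02,np.float64(0.1),1,0.6,0.11,-0.02,np.float64(0.1),1,0.6,0.11,-0.02,np.float64(0.1),1,0.6,0.11,-0.02,np.float64(0.1),1,0.6,0.1,-0.02,np.float64(0.1)]
[ 0.99909192  0.04062176  0.01253676 -0.00283522]
```

Request:
play_rows(deltas=[1,0.3,0.05,-0.1,0.2,1,0.6,0.11,-0.05,0.2,1,0.7,0.13,0,0.2,1,0.7,0.13,0,0,1,0.7,0.12,0,0,1,0.4,0.08,0,0,1,0.15,0.03,0,0,1,0,0,0,0])

```text
clock: 30.45
eef_pos: [0.6597, -0.0719, 0.2114]
tool_rot: [0.999, 0.035, 0.014, -0.003]
ft_force: [0.8, -0.6, 0.7]
grip_width: 0.0858
```

```bash
python3 - <<'E'
from h import *; import json
S=json.load(open('r.json'))['spray']['S']
go([.6565,-.0697,.07],.0686); print(bot.get_obs()['tool_rot'])
w=cam('wrist'); im=w['color'].copy()
for i,s in enumerate(S):
  for r,z in((.034,.046),(.022,.046),)+(((.018,.093),) if i==2 else ((.021,.082),) if i==3 else ()):
    a=np.linspace(0,2*np.pi,60); P=np.c_[s[0]+r*np.cos(a),s[1]+r*np.sin(a),0*a+z]
    cv2.polylines(im,[proj(w,P).round().astype(int)],True,(0,255,0),1)
cv2.imwrite('pics/w6.png',cv2.resize(im[100:384,130:400],None,fx=2,fy=2))
E
```

```text
t 30.45 eef [ 0.6597 -0.0719  0.2114] txyaw 4.0 w 0.0858 | d60 [-0.12 -0.03  2.35] turn 0.1
[ 0.99927626  0.03521738  0.01412312 -0.00268904]
```

View pics/w6.png

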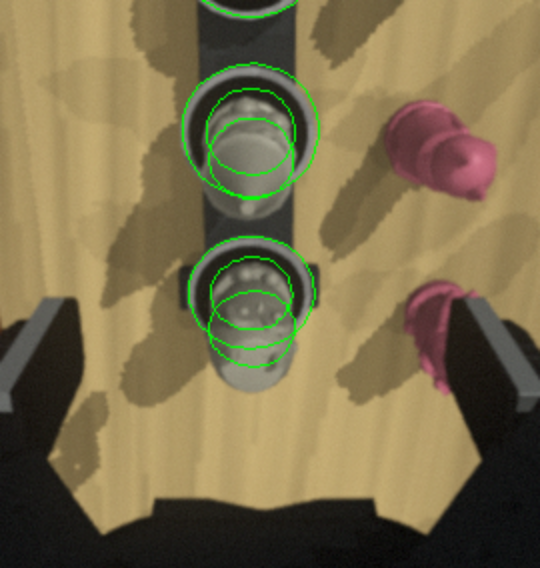

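```bash
python3 - <<'E'
from h import *
w=cam('wrist')
print('tip',unproj(w,[[253.5,204.5]],.138),'brim',unproj(w,[[255,188.5]],.101), 'foottop', unproj(w,[[130+250/2,100+97/2]],.05), 'owlfoottop', unproj(w,[[130+251/2,100+262/2]],.05),'owl head bottom',unproj(w,[[130+251/2,100+391/2]],.11))
E
```

```text
tip [[ 0.65539865 -0.07531948  0.138     ]] brim [[ 0.65678676 -0.07513531  0.101     ]] foottop [[ 0.65567241 -0.05124323  0.05      ]] owlfoottop [[ 0.66181106 -0.13861593  0.05      ]] owl head bottom [[ 0.66351777 -0.17452014  0.11      ]]
```

The gnome stands about 4 mm right of its plate centre, at (0.656, -0.074), consistent across tip, brim and foot. Descending slowly.

Request:
play_rows(deltas=[1,-0.05,0.03,0.15,0,1,0,0,0.2,0,1,0,0,0.2,0,1,0,0,0.2,0,1,0,0,0.2,0,1,0,0,0.2,0,1,0,0,0.2,0,1,0,0,0.2,0,1,0,0,0.2,0,1,0,0,0.2,0,1,0,0,0.15,0,1,0,0,0,0])

```text
clock: 32.05
eef_pos: [0.6569, -0.0727, 0.0759]
tool_rot: [0.999, 0.035, 0.013, -0.003]
ft_force: [0.3, 0.4, 0.5]
grip_width: 0.0853
```

```bash
python3 - <<'E'
from h import *
go([.656,-.074,.072],.0686); print(bot.get_obs()['tool_rot'])
E
```

```text
t 32.05 eef [ 0.6569 -0.0727  0.0759] txyaw 4.0 w 0.0853 | d60 [-0.02  0.02  0.07] turn 0.1
[ 0.99929613  0.03522995  0.01254768 -0.00294136]
```

Request:
play_rows(deltas=[0.8,-0.01,0.02,0.06,0,0.7,0,0,0,0,0.6,0,0,0,0,0.5,0,0,0,0,0.3,0,0,0,0,0,0,0,0,0,0,0,0,0,0,0,0,0,0,0])

```text
clock: 33.05
eef_pos: [0.6575, -0.0743, 0.0744]
tool_rot: [0.999, 0.035, 0.014, -0.003]
ft_force: [-0.9, 0.6, -0.8]
grip_width: 0.0351
```

```bash
python3 - <<'E'
from h import *
go([.656,-.074,.072],.0686); print(bot.get_obs()['tool_rot'])
E
```

```text
t 33.05 eef [ 0.6575 -0.0743  0.0744] txyaw 4.0 w 0.0351 | d60 [-0.03 -0.01  0.04] turn 0.1
[ 0.99927628  0.03518973  0.01420878 -0.00259058]
```

Request:
play_rows(deltas=[0,0,0,-0.1,0,0,0,0,-0.25,0,0,0,0,-0.35,0,0,-0.1,0.03,-0.3,0,0,-0.3,0.09,-0.1,0,0,-0.4,0.13,0,0,0,-0.5,0.14,0,0,0,-0.5,0.14,0,0,0,-0.5,0.14,0,0,0,-0.45,0.12,0,0,0,-0.25,0.05,0,0,0,0,0,0,0])

```text
clock: 34.55
eef_pos: [0.475, -0.1405, 0.1466]
tool_rot: [0.999, 0.035, 0.02, -0.001]
ft_force: [0.5, -0.5, -1.3]
grip_width: 0.0352
```

```bash
python3 - <<'E'
from h import *
go([.4676,-.1388,.0565],.0785); print(bot.get_obs()['tool_rot'])
E
```

```text
t 34.55 eef [ 0.475  -0.1405  0.1466] txyaw 4.0 w 0.0352 | d60 [-0.18 -0.04  1.5 ] turn -0.5
[ 9.99188410e-01  3.51097039e-02  1.97234003e-02 -9.04323692e-04]
```

Check the alignment over recess 3 from the wrist before lowering.

Request:
play_rows(deltas=[0,-0.14,-0.03,0.1,-0.3,0,-0.04,0,0.2,-0.2,0,0,0,0.2,0,0,0,0,0.2,0,0,0,0,0.2,0,0,0,0,0.2,0,0,0,0,0.1,0,0,0,0,0,0])

```text
clock: 35.55
eef_pos: [0.4686, -0.1381, 0.0677]
tool_rot: [0.999, 0.041, 0.019, -0.001]
ft_force: [0.2, 0.0, -1.7]
grip_width: 0.0354
```

```bash
python3 - <<'E'
from h import *; import json
S=json.load(open('r.json'))['paint']['S']
go([.4676,-.1388,.0565],.0785); print(bot.get_obs()['tool_rot'])
w=cam('wrist'); im=w['color'].copy()
for s in S:
  for r,z in((.03,.036),(.022,.032)):
    a=np.linspace(0,2*np.pi,60); P=np.c_[s[0]+r*np.cos(a),s[1]+r*np.sin(a),0*a+z]
    cv2.polylines(im,[proj(w,P).round().astype(int)],True,(0,255,0),1)
cv2.imwrite('pics/w7.png',im)
E
```

```text
t 35.55 eef [ 0.4686 -0.1381  0.0677] txyaw 4.7 w 0.0354 | d60 [-0.03  0.01  0.19] turn 0.2
[ 0.99897195  0.04095662  0.01938879 -0.00129199]
```

View pics/w7.png

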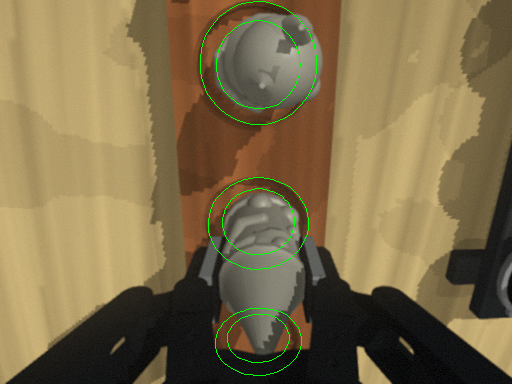

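The cat stands upright in recess 2, centred within about 3 mm. The gnome's foot is over recess 3, with its foot top at row 195 against 188 predicted. Lowering.

Request:
play_rows(deltas=[0,-0.02,0,0.06,0,0,0,0,0.05,0,0,0,0,0.05,0,0,0,0,0.02,0])

```text
clock: 36.1
eef_pos: [0.4691, -0.1386, 0.0579]
tool_rot: [0.999, 0.041, 0.021, -0.001]
ft_force: [-0.5, -0.8, -1.2]
grip_width: 0.035
```

```bash
python3 - <<'E'
from h import *
go([.4676,-.1388,.0565],.0785); o=bot.get_obs(); print(o['tool_rot'],o['ft_force'])
E
```

```text
t 36.1 eef [ 0.4691 -0.1386  0.0579] txyaw 4.7 w 0.035 | d60 [-0.03  0.    0.02] turn 0.2
[ 9.98939183e-01  4.09040896e-02  2.11395381e-02 -6.96371664e-04] [-0.51262689 -0.82823425 -1.17337659]
```

Request:
play_rows(deltas=[0,-0.02,0,0.03,0,0,0,0,0.02,0])

```text
clock: 36.35
eef_pos: [0.4688, -0.1389, 0.0565]
tool_rot: [0.999, 0.041, 0.022, -0.0]
ft_force: [-4.8, 1.8, 13.9]
grip_width: 0.0352
```

Floor contact at 13.9 N. Releasing; rising slowly at first to clear the brim, then faster to trim the tilt.

Request:
play_rows(deltas=[0.55,0,0,0,0,0.7,0,0,0,0,0.85,0,0,0,0,1,0,0,0,0,1,0,0,0,0,1,0,0,-0.3,0,1,0,0,-0.8,0,1,0,0,-0.8,0,1,0,0,-0.6,0,1,0,0,0,0])

```text
clock: 37.6
eef_pos: [0.4615, -0.1392, 0.21]
tool_rot: [0.999, 0.041, 0.021, -0.001]
ft_force: [0.5, -0.4, 0.6]
grip_width: 0.0858
```

```bash
python3 - <<'E'
from h import *
plan([.6615,-.1606,.20],.0686,6)
o=bot.get_obs(); print(o['tool_rot'])
E
```

```text
t 37.6 eef [ 0.4615 -0.1392  0.21  ] txyaw 4.7 w 0.0858 | d60 [3.28 0.63 0.31] turn 0.8
[1,0.55,0.1,0.05,np.float64(0.1),1,0.55,0.1,0.05,np.float64(0.1),1,0.55,0.1,0.05,np.float64(0.1),1,0.55,0.1,0.05,np.float64(0.1),1,0.55,0.1,0.05,np.float64(0.1),1,0.55,0.1,0.05,np.float64(0.1)]
[ 9.98932559e-01  4.09578941e-02  2.13476544e-02 -6.86050220e-04]
```

Request:
play_rows(deltas=[1,0,0,-0.9,0,1,0,0,0,0,1,0,0,0.1,0,1,0,0,0.1,0,1,0,0,0.1,0,1,0,0,0.1,0,1,0,0,0.1,0,1,0,0,0.1,0,1,0,0,0.1,0,1,0,0,0.1,0,1,0,0,0,0])

```text
clock: 38.98
eef_pos: [0.4565, -0.1376, 0.2055]
tool_rot: [0.999, 0.041, 0.014, -0.003]
ft_force: [-0.1, 0.5, -0.5]
grip_width: 0.0855
```

Request:
play_rows(deltas=[1,0,0,-0.9,0,1,0,0,0,0,1,0,0,0.1,0,1,0,0,0.1,0,1,0,0,0.1,0,1,0,0,0.1,0,1,0,0,0.1,0,1,0,0,0.1,0,1,0,0,0.1,0,1,0,0,0.1,0,1,0,0,0,0])

```text
clock: 40.35
eef_pos: [0.454, -0.1368, 0.2057]
tool_rot: [0.999, 0.041, 0.011, -0.004]
ft_force: [0.2, 1.0, -0.4]
grip_width: 0.0856
```

Request:
play_rows(deltas=[1,0.3,0.05,0,0.3,1,0.6,0.11,0,0.3,1,0.7,0.13,0,0.2,1,0.6,0.12,0,0,1,0.6,0.11,0,0,1,0.4,0.08,0,0,1,0.15,0.03,0,0,1,0,0,0,0])

```text
clock: 41.35
eef_pos: [0.6643, -0.1613, 0.2108]
tool_rot: [0.999, 0.034, 0.013, -0.004]
ft_force: [0.2, -0.2, 0.0]
grip_width: 0.0856
```

```bash
python3 - <<'E'
from h import *
go([.6615,-.1606,.061],.0686)
o=bot.get_obs(); print(o['tool_rot'])
E
```

```text
t 41.35 eef [ 0.6643 -0.1613  0.2108] txyaw 3.8 w 0.0856 | d60 [-0.11  0.    2.49] turn -0.1
[ 0.99935113  0.03354916  0.01250613 -0.00391984]
```

Request:
play_rows(deltas=[1,-0.07,0,0.15,0,1,0,0,0.2,0,1,0,0,0.25,0,1,0,0,0.25,0,1,0,0,0.25,0,1,0,0,0.25,0,1,0,0,0.25,0,1,0,0,0.25,0,1,0,0,0.25,0,1,0,0,0.2,0,1,0,0,0.1,0,1,0,0,0,0])

```text
clock: 42.85
eef_pos: [0.6606, -0.1599, 0.0552]
tool_rot: [0.999, 0.033, 0.011, -0.004]
ft_force: [0.4, 0.0, -0.1]
grip_width: 0.0855
```

```bash
python3 - <<'E'
from h import *
go([.6615,-.1603,.061],.0686)
o=bot.get_obs(); print(o['tool_rot'])
w=cam('wrist'); im=w['color'].copy()
e=o['eef_pos']; R=Rn.from_quat(o['tool_rot']).as_matrix()
for h in(.015,.029):
    P=np.array([e+R@[.021*np.cos(t),.021*np.sin(t),0]+[0,0,h] for t in np.linspace(0,6.28,60)]); cv2.polylines(im,[proj(w,P).round().astype(int)],True,(0,255,0),1)
cv2.imwrite('pics/w8.png',im)
E
```

```text
t 42.85 eef [ 0.6606 -0.1599  0.0552] txyaw 3.8 w 0.0855 | d60 [ 0.02  0.01 -0.1 ] turn -0.1
[ 0.99937659  0.0333471   0.01073187 -0.00438497]
```

View pics/w8.png

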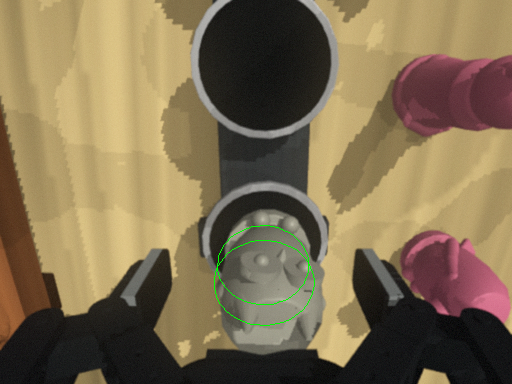

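The owl is centred between the open jaws, with its body at columns 217–322. I'll raise about 5 mm and close.

Request:
play_rows(deltas=[0.85,0.02,0,-0.09,0,0.75,0,0,0,0,0.65,0,0,0,0,0.55,0,0,0,0,0.3,0,0,0,0,0,0,0,0,0,0,0,0,0,0,0,0,0,0,0])

```text
clock: 43.9
eef_pos: [0.6639, -0.1604, 0.0645]
tool_rot: [0.999, 0.033, 0.014, -0.004]
ft_force: [0.8, -1.0, 0.4]
grip_width: 0.0404
```

Request:
play_rows(deltas=[0,0,0,-0.1,0,0,0,0,-0.25,0,0,0,0,-0.35,0,0,-0.1,0.03,-0.3,0,0,-0.3,0.09,-0.1,0,0,-0.45,0.13,0,0,0,-0.5,0.14,0,0,0,-0.5,0.14,0,0,0,-0.5,0.14,0,0,0,-0.45,0.13,0,0,0,-0.3,0.06,0,0,0,0,0,0,0])

```text
clock: 45.4
eef_pos: [0.4729, -0.228, 0.1365]
tool_rot: [0.999, 0.033, 0.017, -0.001]
ft_force: [0.3, -0.0, -0.5]
grip_width: 0.04
```

```bash
python3 - <<'E'
from h import *
go([.4747,-.2286,.0465],.0785); print(bot.get_obs()['tool_rot'])
E
```

```text
t 45.4 eef [ 0.4729 -0.228   0.1365] txyaw 3.8 w 0.04 | d60 [-0.02  0.01  1.5 ] turn -0.7
[ 0.99931741  0.0329299   0.01668283 -0.00142251]
```

Request:
play_rows(deltas=[0,0,0,0.1,-0.4,0,0,0,0.2,-0.3,0,0,0,0.2,0,0,0,0,0.2,0,0,0,0,0.2,0,0,0,0,0.2,0,0,0,0,0.1,0,0,0,0,0,0])

```text
clock: 46.4
eef_pos: [0.4774, -0.2266, 0.0585]
tool_rot: [0.999, 0.041, 0.016, -0.002]
ft_force: [0.2, 0.4, -1.2]
grip_width: 0.04
```

```bash
python3 - <<'E'
from h import *; import json
S=json.load(open('r.json'))['paint']['S']
go([.4747,-.2286,.0465],.0785); print(bot.get_obs()['tool_rot'],bot.get_obs()['ft_force'])
w=cam('wrist'); im=w['color'].copy()
for s in S:
  for r,z in((.03,.036),(.022,.036)):
    a=np.linspace(0,2*np.pi,60); P=np.c_[s[0]+r*np.cos(a),s[1]+r*np.sin(a),0*a+z]
    cv2.polylines(im,[proj(w,P).round().astype(int)],True,(0,255,0),1)
cv2.imwrite('pics/w9.png',im)
E
```

```text
t 46.4 eef [ 0.4774 -0.2266  0.0585] txyaw 4.7 w 0.04 | d60 [-0.05  0.03  0.2 ] turn 0.2
[ 0.99903326  0.04073268  0.01643544 -0.0018063 ] [ 0.2356665   0.41872778 -1.23144517]
```

View pics/w9.png

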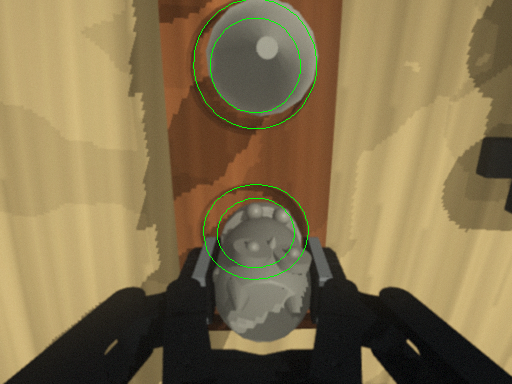

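The gnome looks upright in recess 3. The owl's foot is about 3 mm too far out (column 262 against 256), matching the measured TCP offset. Correcting and lowering.

Request:
play_rows(deltas=[0,-0.06,0.02,0.05,0,0,-0.01,0,0.06,0,0,0,0,0.05,0,0,0,0,0.03,0])

```text
clock: 46.95
eef_pos: [0.4747, -0.229, 0.0482]
tool_rot: [0.999, 0.041, 0.018, -0.001]
ft_force: [-0.9, -0.0, -1.4]
grip_width: 0.0401
```

```bash
python3 - <<'E'
from h import *
go([.4747,-.2286,.0465],.0785); o=bot.get_obs(); print(o['tool_rot'],o['ft_force'])
E
```

```text
t 46.95 eef [ 0.4747 -0.229   0.0482] txyaw 4.6 w 0.0401 | d60 [ 0.   -0.01  0.03] turn 0.1
[ 9.99012084e-01  4.05399350e-02  1.81837273e-02 -8.49587347e-04] [-0.88052214 -0.03664397 -1.36689948]
```

Request:
play_rows(deltas=[0,0,0,0.03,0,0,0,0,0.02,0])

```text
clock: 47.2
eef_pos: [0.4749, -0.2292, 0.0464]
tool_rot: [0.999, 0.04, 0.018, -0.0]
ft_force: [-3.8, 2.6, 13.0]
grip_width: 0.0403
```

Contact. I'll release, rise and move back out of the top camera's view.

Request:
play_rows(deltas=[0.6,0,0,0,0,0.75,0,0,0,0,0.9,0,0,0,0,1,0,0,0,0,1,0,0,0,0,1,0,0,-0.3,0,1,0,0,-0.7,0,1,0,0,-0.8,0,1,0,0,-0.5,0,1,-0.3,0,0,0,1,-0.5,0,0,0,1,-0.6,0,0,0])

```text
clock: 48.7
eef_pos: [0.3867, -0.2368, 0.1856]
tool_rot: [0.999, 0.042, 0.019, 0.0]
ft_force: [-0.3, -1.2, 0.1]
grip_width: 0.0856
```

Request:
play_rows(deltas=[1,-0.6,0.2,0,0,1,-0.5,0.4,0,0,1,0,0.6,0,0,1,0,0.6,0,0,1,0,0.4,0,0,1,0,0.2,0,0,1,0,0,0,0])

```text
clock: 49.58
eef_pos: [0.3281, -0.3887, 0.1833]
tool_rot: [0.999, 0.041, 0.019, -0.0]
ft_force: [0.6, 0.7, 0.5]
grip_width: 0.0855
```

```bash
python3 - <<'E'
from h import *; import json
S=json.load(open('r.json'))['paint']['S']; H=[.064,.086,.094,.072]
outs=[]
for n,(x0,x1,y0,y1),k in(('top',(215,370,205,265),4.5),('side',(190,345,155,290),4.5)):
    c=cam(n); im=cv2.resize(c['color'][y0:y1,x0:x1],None,fx=k,fy=k,interpolation=cv2.INTER_CUBIC)
    if n=='top': im=np.clip(im*1.4,0,255).astype(np.uint8)
    for s,h in zip(S,H):
        q=lambda P:((proj(c,P)-[x0,y0]+.5)*k-.5).round().astype(int)
        a=np.linspace(0,2*np.pi,60); P=np.c_[s[0]+.022*np.cos(a),s[1]+.022*np.sin(a),0*a+.028]
        cv2.polylines(im,[q(P)],True,(0,255,0),1); cv2.line(im,*[tuple(map(int,p)) for p in q([[*s,.028],[*s,.028+h]])],(0,0,255),1)
    cv2.imwrite(f'pics/end_{n}.png',im)
print(bot.get_obs()['eef_pos'],bot.get_obs()['clock'])
E
```

```text
[ 0.32800494 -0.38770092  0.18336236] 49.675
```

View pics/end_top.png

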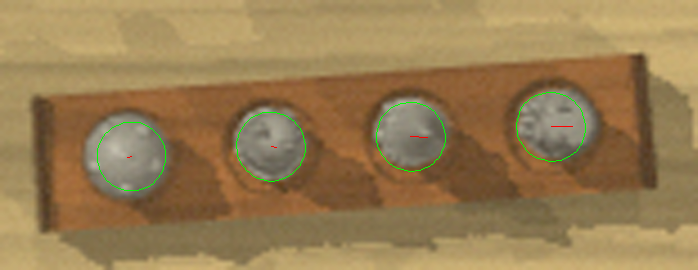

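View pics/end_side.png

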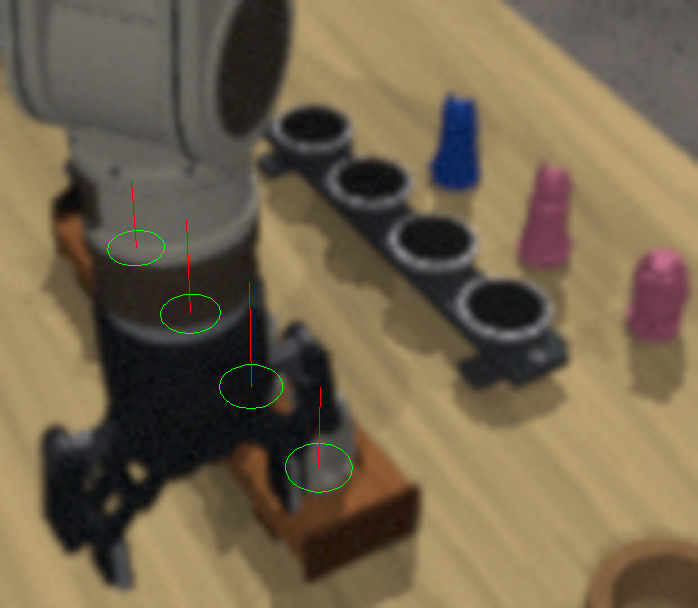

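In the top view all four stand inside their recesses in the original order, each within about 3 mm of centre. Every set-down met the floor at the expected height. Handing in.

```bash
python3 -c "
from workcell import bot,ticket
o=bot.get_obs(); print(o['clock'],o['ft_force'],o['joint_vel'].round(4)); print(ticket.job_done())"
```

```text
49.675 [0.20689513 0.83147943 0.51285087] [ 0.0086 -0.0087 -0.0082 -0.0019  0.0011 -0.0001]
the job is handed in; nothing more can be done
None
```

I moved the four figurines to the painting rack in their original left-to-right order (toadstool, cat, gnome, owl), one per recess. I handed the job in at 49.7 s of the 104 s allowed; no verdict was reported.

**Checks that passed:**
- The last top view shows all four upright inside their recesses, each within about 3 mm of centre.
- Every set-down met the recess floor at the expected height. Contact force stayed at or below 14 N.
- The arm was clear of everything at hand-in. I kept it away from the jar, tape, tin and the coloured look-alikes, but did not re-measure their positions.

**Checks that failed or disagreed:**
- **Last side view:** the arm blocked most of it, so it confirmed only the owl's place. The other three rest on the top view and the contact readings.
- **Off-centre at the start:** the cat and gnome stood 4 to 5 mm right of their plate centres, so I adjusted those two grasps.
- **Toadstool:** the first grip read slightly high, so I re-gripped lower before lifting.
- **Tool tilt:** it crept up to about 0.067 rad during the cat's move. I trimmed it back before each of the last two picks.

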